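# Pull a failed cell from the test carousel with insulated tongs

### The job

The red cell in the bench carousel has failed its test and has to come out. Turn the carousel by its knob one click, whichever way brings the red cell to the open bay at the front, let the click seat and leave the knob; then take the white insulated tongs off their rest by their arms, close them on the red cell and lift it upright about 10 cm straight up out of its socket. Finish holding it up there in the tongs; no cell may be touched with the bare gripper, the blue cells stay in their sockets and the things round about stay where they are.

Things in the scene. Friction and masses are not known exactly. Their poses are not given: they have to be found in the camera images.
- carousel: Cell test carousel, fixed: grey base x -84 to +96, y -80 to +80 mm, 18 mm high; on it a turret with 8 black sockets every 45 degrees on a 54 mm radius, under a clear hood whose top is at z = 93 mm. Origin on the table under the turret axis, z up. The open bay (point bay) is on the -x side, towards the robot. Socket rims are at z = 58 mm, floors at 36.5 mm; a cell stands 28 mm proud.
- bay (a point): Where a cell's centre stands once its socket is clicked home in the open bay: 54 mm from the turret axis on the carousel's -x side, 62 mm up; axes as the carousel's. The bay is a notch in the hood, open to the front (-x) and the top, 64 mm wide in y; its rear edge is 14 mm behind (+x) this point and the hood's front wings beside it reach 24 mm ahead (-x) of it.
- turret (a joint): Turret angle, rad, counter-clockwise from above positive; 0 at the start, with an empty socket in the bay. A spring plunger clicks home every 45 degrees (0.785 rad), holding with about 0.13 N m; let go within 15 degrees of a click, the turret draws itself home.
- turret_knob (a point): On the turret axis, at the height to grip the knob, 116 mm up. The knob is a black upright bar 42 mm long, 14 mm wide, from z = 98 to 130 mm, over the hood, on a collar 32 mm across whose top is at z = 98 mm. The point's x axis runs along the bar and turns with it; at joint value 0 it is the carousel's x axis.
- red_cell_center (a point): Centre of the red cell (red sleeve uppermost, white end down): 14 mm across, 50 mm long, about 23 g, standing upright in a socket next to the bay, on one side or the other. Its y axis runs along the cell, downwards.
- tongs_grip (a point): White plastic tongs, 190 x 50 x 14 mm, 86 g, lying flat on a rest, arms side by side. The point lies between the arms, half-way up, where to grip across them (42 mm wide here when open); fixed to the left arm. x points to the tips, y to the left arm, z up; pivot at x = -75 mm, rubber-faced tips centred at x = +95, ending at +109 mm. Nothing stands beside the arms within 30 mm along x.
- tongs_arm (a joint): Closing angle between the tongs' arms, rad: 0 fully open (a spring holds them there against a stop), about 0.118 when closed on a cell, 0.16 at most. Squeezed across the arms at the grip point they start to close at about 3 N and need about 7 N to reach a cell; 1 mm squeezed there closes the tips by 2.3 mm, the width there falling from 42 to 33 mm on a cell.
- tongs_tip_left (a point): Middle of the rubber face of the left arm's tip, half-way up. The faces are 24 mm long and 13 mm high; 34 mm lie between the two when open, 14 mm when closed on a cell. The tips are 50 mm wide over all when open.
- tongs_tip_right (a point): Middle of the rubber face of the right arm's tip, half-way up.
- tongs_rest: Dark steel rest of the tongs, fixed, 150 x 70 mm. Origin on the table beneath the tongs' grip point; x points to the tips. Two saddles, tops at z = 36 mm, at x = -66 and +58 mm, with lugs up to z = 45 mm beside the tongs; between them only the 8 mm thick foot plate. The tongs lift straight up out of it.
- blue_cell_1_center (a point): Centre of the blue cell in the other socket next to the bay; same size and axes as the red one.
- blue_cell_2_center (a point): Centre of a second blue cell, three sockets from the bay, under the hood.
- blue_cell_3_center (a point): Centre of a third blue cell, two sockets from the bay, under the hood.
- marker_black: Black felt marker, 16 x 123 x 17 mm, standing by; origin at the centre of its underside. Leave it alone.
- tape_measure: Orange tape measure, 37 x 73 x 56 mm, standing by; origin at the centre of its underside. Leave it alone.
- screwdriver_blue: Blue precision screwdriver, 12 x 132 x 13 mm, standing by; origin at the centre of its underside. Leave it alone.
Mind the look-alikes: they are no part of the job. Of the things that look like the part that bears tongs_grip, the largest one is meant.

How it is judged:
By the outcome, as a careful person would: the job done as asked, in the order asked, and still so for the second after the job is handed in, while the arm keeps its last pose, push and grip.
It also fails if it takes over 61 s, if anything falls off the work surface, if the arm or the gripper's body presses on something with over 40 N, if the wrist force passes 120 N, or if a joint passes its speed limit or range.

### The arm

A 6-joint arm with a two-finger parallel gripper is mounted at the origin on a cart in front of the work surface, level with it; the furniture and walls round the work are solid. World frame = base frame: x ahead of the robot, y to its left, z up, the work surface at z = 0. Lengths are in m, angles in rad, forces in N, time in s.
With the tool pointing down it reaches from about 0.375 to 0.9 m from the base axis. Payload 3.1 kg.
Tool frame: the origin (TCP) lies between the finger pads; the fingertips stand 19 mm ahead of it and the grasp point (between the pads) is the TCP; z points along the fingers, y is the direction in which the jaws open and shut (so a half turn about z gives the same grasp; the last joint's range is limited). The gripper opens to 85 mm and grips with 20 to 120 N. Pads are 22 mm wide; open, the fingers measure 114 mm over their backs; the gripper's body (76 mm by 85 mm) begins 54 mm behind the grasp point. The pads swing forward as they close: fully open they stand 13 mm farther back than shut.
Start: joints at [-1.306, 0.527, 1.433, -0, 1.181, -0.178], TCP at [0.268, -0.565, 0.25] pointing down, gripper open.
Joint ranges: [-3.08, 3.08], [-0.75, 2.2], [0.22, 2.44], [-1.43, 4.57], [0, 2.65], [-2.85, 2.85]. Speed limits (rad/s): [2.79, 2.79, 3.14, 3.14, 3.14, 3.14].

### API

Orientations are given as a unit quaternion [x, y, z, w].
In Python, from station import manip, optics, job gives the robot as it stands.
- The arm moves only by the shell command python3 -m inch 'ROWS' [OPENING] [FORCE]. ROWS is JSON, one flat list of numbers, 4 for each row, row after row: the shift along the world's x, y, z in cm, then the turn about the world's z in rad. A call has 1 to 20 rows; each row shifts and turns the commanded pose from where the row before left it; what a row does not reach is not made up. A row lasts 1/8 s, in which the tool goes at most 62.5 mm and 10.7 degrees, less where a joint would pass 70% of its speed; a pose out of reach is approached as far as the arm can. A call with a gripper value outside its range is refused whole. OPENING is the opening in per cent of the stroke, from 0 (shut) to 100 (fully open), set as the call begins (- or left out, the last holds). The fingers move at their own pace and stop on an object; FORCE is the grip in N (left out, the last holds). Time passes only in rows, so rows that do not move let the fingers close. It gives the time, the measured TCP pose, the force and the opening at its end, in the units of the state.
- manip.sense(): the state, without advancing time (a new reading comes with each control period).
- optics.snapshot(name): name is "scene" or "top"; returns (picture, depth): 400x640x3 uint8, red, green, blue; 400x640 float32, m along the optical axis (not along the pixel's ray), 0 where there is no reading.
- optics.camera_model(name): a dict with "mtx" (3x3 intrinsics, pixels), "camera_from_world" (4x4, takes a point from world to camera coordinates). Camera axes: x right, y up, looking along -z (the intrinsics and any distortion apply to the point x, -y, -z); pixel columns grow to the right and rows downward; lengths in m; the calibration is good to about 2 mm. A picture is of the moment at which its call begins. camera_model takes no time and is no camera call.
- job.sign_off(): hands the job in, once; it reports no verdict.
The state is a dict: "t": time; "q": joint angles; "qd": joint speeds; "tau": joint torques, N m; "tcp_pos": TCP position; "tool_rot": TCP orientation; "force": force on the tool from outside, world axes, zero at the start; "ft_torque": the same for the moment, N m; "finger_gap": opening from 0.0 (shut) to 1.0 (fully open).
Only numpy, scipy, OpenCV 4.12 (cv2) and the standard library are available. Lean on these libraries where they do the work, as an engineer would, in place of code of your own. Each camera call takes 0.05 s, during which the arm holds its last target.

## Working session

There is one attempt and no reset: what is moved stays moved. The work goes in short steps, Python scripts to look and compute and a shell command to move; the robot and the scene stay as the last step left them, time stands still between calls to the robot, and variables do not carry over. Pictures are saved under pics/ and viewed, and the job is handed in when it is done.

```bash
ls; mkdir -p pics; python3 - <<'E'
from station import manip, optics, job
import cv2,numpy as np
for n in("scene","top"):
    p,d=optics.snapshot(n); cv2.imwrite(f"pics/{n}0.png",p[:,:,::-1]); np.savez(f"/tmp/{n}0.npz",p=p,d=d)
    print(n,optics.camera_model(n))
s=manip.sense();print(s)
E
```

```text
pics
scene {'mtx': array([[483.90109409,   0.        , 319.79041988],
       [  0.        , 483.90109409, 201.06312911],
       [  0.        ,   0.        ,   1.        ]]), 'camera_from_world': array([[ 0.7162781 , -0.69738865,  0.02438749, -0.36387387],
       [ 0.35432277,  0.39358342,  0.84826144, -0.29509509],
       [-0.60116641, -0.59895005,  0.52901586, -1.0644381 ],
       [ 0.        ,  0.        ,  0.        ,  1.        ]])}
top {'mtx': array([[401.94489904,   0.        , 317.92103987],
       [  0.        , 401.94489904, 197.34922827],
       [  0.        ,   0.        ,   1.        ]]), 'camera_from_world': array([[ 6.20752756e-05, -9.99847736e-01, -1.74499429e-02,
         4.51589286e-02],
       [ 9.91673320e-01, -2.18563658e-03,  1.28760432e-01,
        -5.48861544e-01],
       [-1.28778965e-01, -1.73126357e-02,  9.91522189e-01,
        -1.10266290e+00],
       [ 0.00000000e+00,  0.00000000e+00,  0.00000000e+00,
         1.00000000e+00]])}
{'t': 0.1, 'q': array([-1.30650698e+00,  5.28381871e-01,  1.43379918e+00, -9.93514996e-06,
        1.18139713e+00, -1.78509169e-01]), 'qd': array([ 0.00132126,  0.00039658, -0.00277808,  0.00098425, -0.00114839,
        0.00050356]), 'tau': array([-1.64204089e-04, -4.43304706e+01, -1.78587949e+01, -1.89303373e-04,
        3.93427021e-03, -2.83220129e-05]), 'tcp_pos': array([ 0.26764838, -0.56410631,  0.24941815]), 'tool_rot': array([ 9.75590238e-01,  2.19596679e-01, -4.71562945e-05, -9.91654523e-04]), 'force': array([ 0.21240743,  0.73455341, -0.68628183]), 'ft_torque': array([ 0.0034399 , -0.00421762, -0.03857189]), 'finger_gap': 0.9987748219713468}
```

View pics/scene0.png

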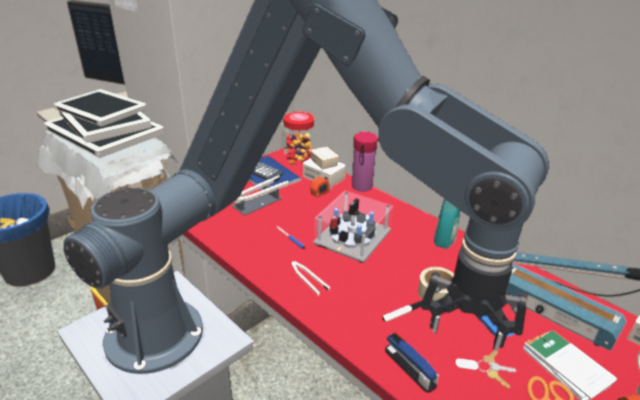

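View pics/top0.png

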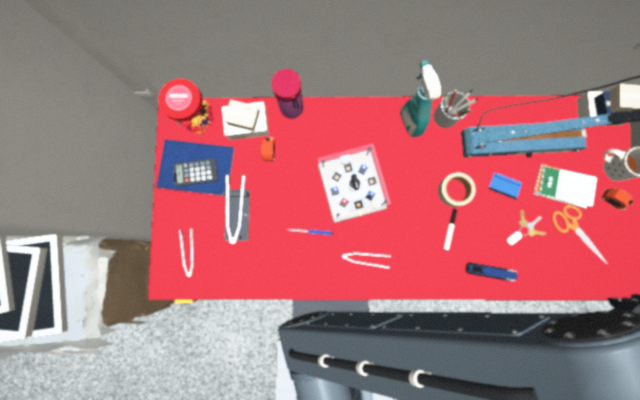

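```bash
python3 - <<'E'
import cv2,numpy as np
p=np.load('/tmp/top0.npz')['p'][:,:,::-1]
a=cv2.resize(p[135:235,300:400],None,fx=6,fy=6,interpolation=cv2.INTER_CUBIC)
b=cv2.resize(p[165:250,205:275],None,fx=7,fy=7,interpolation=cv2.INTER_CUBIC)
cv2.imwrite('pics/tc.png',a);cv2.imwrite('pics/tt.png',b)
p=np.load('/tmp/scene0.npz')['p'][:,:,::-1]
a=cv2.resize(p[180:265,225:405],None,fx=4.4,fy=4.4,interpolation=cv2.INTER_CUBIC)
cv2.imwrite('pics/sc.png',a)
E
```

```text
(no output)
```

View pics/tc.png

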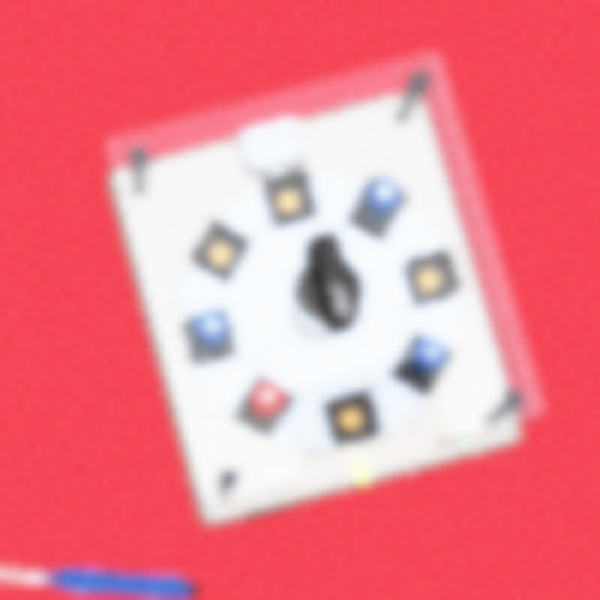

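View pics/tt.png

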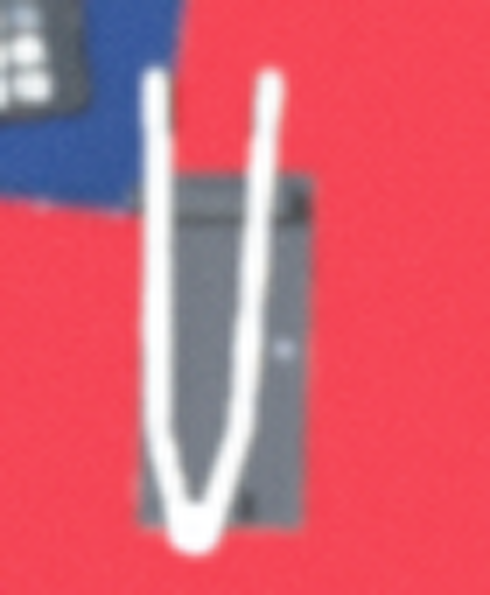

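View pics/sc.png

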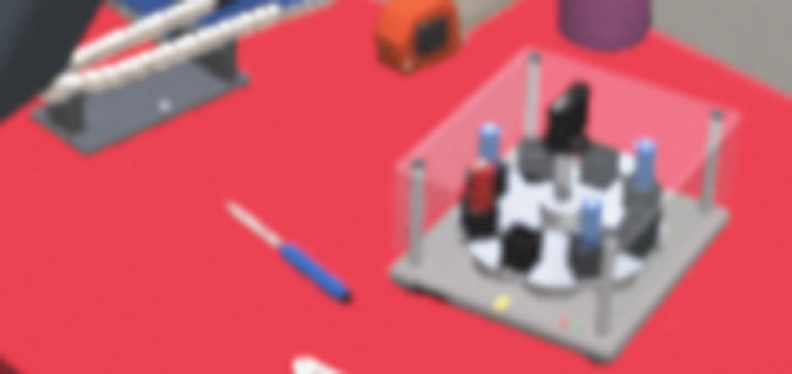

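```bash
cat > h.py <<'E'
import numpy as np,cv2
from station import manip,optics,job
def ray(n,uv,z):
    m=optics.camera_model(n);K=m['mtx'];T=m['camera_from_world'];R=T[:3,:3];t=T[:3,3]
    uv=np.atleast_2d(np.array(uv,float))
    z=np.broadcast_to(z,(len(uv),))
    d=np.c_[(uv[:,0]-K[0,2])/K[0,0],-(uv[:,1]-K[1,2])/K[1,1],-np.ones(len(uv))]@R
    c=-R.T@t
    return c+d*((z-c[2])/d[:,2])[:,None]
def proj(n,X):
    m=optics.camera_model(n);K=m['mtx'];T=m['camera_from_world'];X=np.atleast_2d(X)
    P=X@T[:3,:3].T+T[:3,3]
    return np.c_[K[0,0]*P[:,0]/-P[:,2]+K[0,2],K[1,1]*P[:,1]/P[:,2]+K[1,2]]
def tri(uvs):  # dict name->uv
    A=[];b=[]
    for n,uv in uvs.items():
        p=ray(n,uv,0.)[0];q=ray(n,uv,.5)[0];d=(q-p)/np.linalg.norm(q-p);M=np.eye(3)-np.outer(d,d);A.append(M);b.append(M@p)
    return np.linalg.solve(sum(A),sum(b))
def wyaw(s):
    from scipy.spatial.transform import Rotation as Ro
    y=Ro.from_quat(s['tool_rot']).as_matrix()[:,1];return np.arctan2(y[1],y[0])
E
python3 - <<'E'
from h import *
cr=np.array([[388,190],[210,328],[270,397],[432,350],[290,200],[220,252],[430,278],[350,418]],float)
px=(cr+.5)/6-.5+[300,135]
z=np.array([.086]*4+[.0365]*4)
P=ray('top',px,z)
a=np.deg2rad([-45,90,135,-135,0,45,-90,180])
from scipy.optimize import least_squares
f=lambda v:np.r_[v[0]+.054*np.cos(a+v[2])-P[:,0],v[1]+.054*np.sin(a+v[2])-P[:,1]]
r=least_squares(f,[.5,0,.2]);print(r.x,np.round(f(r.x)*1000,1))
# base corners front-left, front-right, back-left
c=(np.array([[205,525],[521,440],[108,172]])+.5)/6-.5+[300,135]
B=ray('top',c,.018);print(B)
x,y,w=r.x
for cc in [(-.084,.08),(-.084,-.08),(.096,.08)]:
    print(x+np.cos(w)*cc[0]-np.sin(w)*cc[1],y+np.sin(w)*cc[0]+np.cos(w)*cc[1])
# tongs
def T(l):return (np.array(l,float)+.5)/7-.5+[205,165]
print('tongs',ray('top',T([[155,72],[270,72],[195,535],[158,300],[248,335]]),.050))
print('rest corners',ray('top',T([[138,525],[300,525],[312,178]]),.008))
d=np.load('/tmp/top0.npz')['d']
for u in T([[155,150],[260,150],[195,535],[158,300],[248,335]]).round().astype(int):
    # height
    Z=d[u[1],u[0]]; m=optics.camera_model('top');K=m['mtx'];Tm=m['camera_from_world']
    pc=np.array([(u[0]-K[0,2])/K[0,0]*Z,-(u[1]-K[1,2])/K[1,1]*Z,-Z]);print(u,Tm[:3,:3].T@(pc-Tm[:3,3]))
E
```

```text
[ 0.5806882  -0.05472725  0.266851  ] [-0.1  2.   0.8 -0.2 -0.6 -0.9 -0.6 -0.4  1.2 -1.1  0.4 -0.2  0.6 -0.2
  0.1 -0.7]
[[ 4.79981286e-01 -2.80453311e-04  1.80000000e-02]
 [ 5.20332911e-01 -1.50983215e-01  1.80000000e-02]
 [ 6.51280723e-01  4.58748190e-02  1.80000000e-02]]
0.4785656711020934 0.00029083833140299
0.5207569039802067 -0.15404613024134312
0.6521947607464328 0.04775597531928037
tongs [[0.61180935 0.3023962  0.05      ]
 [0.61165992 0.25575854 0.05      ]
 [0.42573626 0.28104022 0.05      ]
 [0.51918511 0.29846814 0.05      ]
 [0.50508392 0.26199788 0.05      ]]
rest corners [[0.43071104 0.31430646 0.008     ]
 [0.43068666 0.24755464 0.008     ]
 [0.57460023 0.24580555 0.008     ]]
[227 186] [0.58049003 0.30156611 0.04629407]
[242 186] [0.57980223 0.25824346 0.04989014]
[232 241] [0.42576028 0.28249096 0.04887536]
[227 207] [0.52050902 0.29917691 0.04889401]
[240 212] [0.50641416 0.26232176 0.04861943]
```

```bash
python3 -m inch '[2.6,4.25,0,-0.015,2.6,4.25,0,-0.015,2.6,4.25,0,-0.015,2.6,4.25,0,-0.015,2.6,4.25,0,-0.015,2.6,4.25,0,-0.015,2.6,4.25,0,-0.015,2.6,4.25,0,-0.015,2.6,4.25,0,-0.015,2.6,4.25,0,-0.015,2.6,4.25,0,-0.015,2.6,4.25,0,-0.011,0,0,0,0,0,0,0,0]' 50 40
python3 - <<'E'
from h import *
s=manip.sense();print(s['tcp_pos'],wyaw(s),s['q'],s['finger_gap'])
p,d=optics.snapshot('scene');cv2.imwrite('pics/s1.png',cv2.resize(p[60:300,200:500,::-1],None,fx=2.4,fy=2.4))
E
```

```text
t: 1.85
tcp_pos: [0.5792, -0.0547, 0.2498]
tool_rot: [0.991, 0.133, -0.001, -0.0]
force: [0.2, -1.0, -0.3]
finger_gap: 0.498
[ 0.57919371 -0.05474342  0.24978222] -1.3032171238028942 [-2.85900761e-01  4.70299267e-01  1.54314221e+00 -7.01048574e-04
  1.12962109e+00  1.01761599e+00] 0.4976254902262177
```

View pics/s1.png

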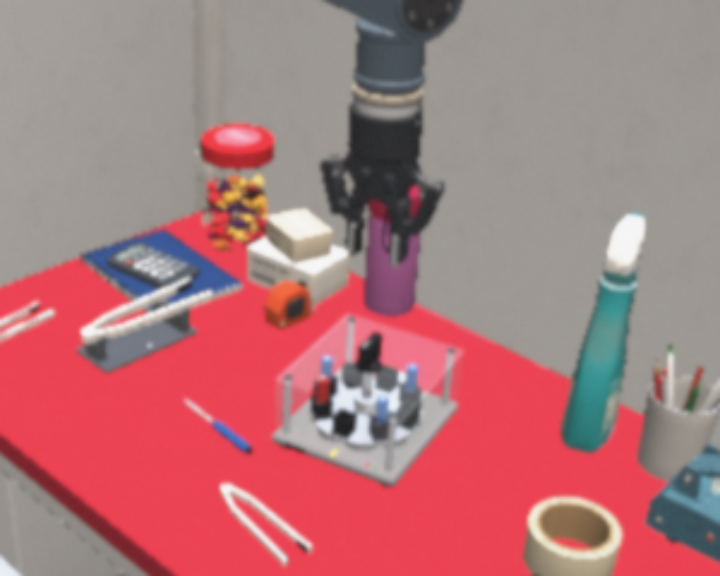

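The gripper hangs above the carousel with its jaws across the knob bar (knob at about (370,350) in the crop). I'll go down onto it and grip.

```bash
python3 -m inch '[0.05,0,-3,0,0.05,0,-3,0,0.05,0,-2.5,0,0,0,-2,0,0,0,-1.4,0,0,0,-1,0,0,0,0,0]' 50 40
python3 - <<'E'
from h import *
s=manip.sense();print(s['tcp_pos'],wyaw(s))
p,d=optics.snapshot('scene');cv2.imwrite('pics/s2.png',cv2.resize(p[130:270,290:410,::-1],None,fx=4.2,fy=4.2))
E
python3 -m inch '[0,0,0,0,0,0,0,0,0,0,0,0,0,0,0,0,0,0,0,0]' 0 40
```

```text
t: 2.78
tcp_pos: [0.5809, -0.055, 0.1209]
tool_rot: [0.991, 0.133, -0.001, -0.0]
force: [-0.3, 0.2, 0.1]
finger_gap: 0.499
[ 0.58092514 -0.05502021  0.12086593] -1.304641163375806
t: 3.45
tcp_pos: [0.582, -0.0553, 0.1222]
tool_rot: [0.991, 0.133, 0.001, 0.001]
force: [-1.2, -2.8, 6.1]
finger_gap: 0.156
```

View pics/s2.png

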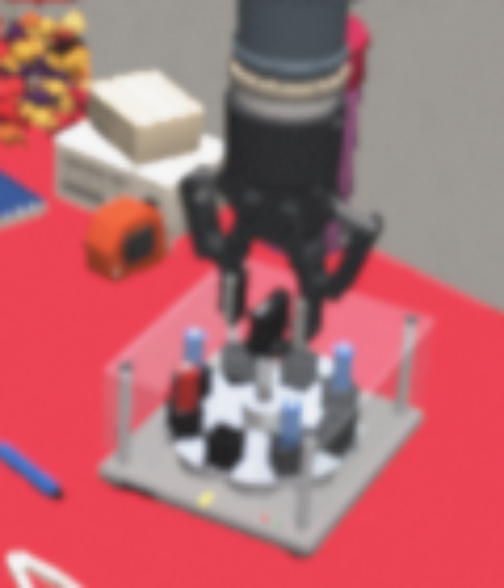

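```bash
python3 -m inch '[0,0,0.15,0.1,0,0,0,0.1,0,0,0,0.1,0,0,0,0.1,0,0,0,0.1,0,0,0,0.1,0,0,0,0.1,0,0,0,0.085,0,0,0,0,0,0,0,0,0,0,0,0]'
python3 - <<'E'
from h import *
s=manip.sense();print(s['tcp_pos'],wyaw(s),s['force'],s['ft_torque'])
p,d=optics.snapshot('scene');cv2.imwrite('pics/s3.png',cv2.resize(p[130:270,290:410,::-1],None,fx=4.2,fy=4.2))
E
```

```text
t: 4.82
tcp_pos: [0.5806, -0.0537, 0.1223]
tool_rot: [0.865, 0.502, -0.0, -0.001]
force: [0.8, 4.1, -3.3]
finger_gap: 0.156
[ 0.58063628 -0.0536915   0.12225528] -0.519869905588573 [ 0.81474908  4.08096613 -3.26782641] [ 0.59088939 -0.14761557 -0.03582185]
```

View pics/s3.png

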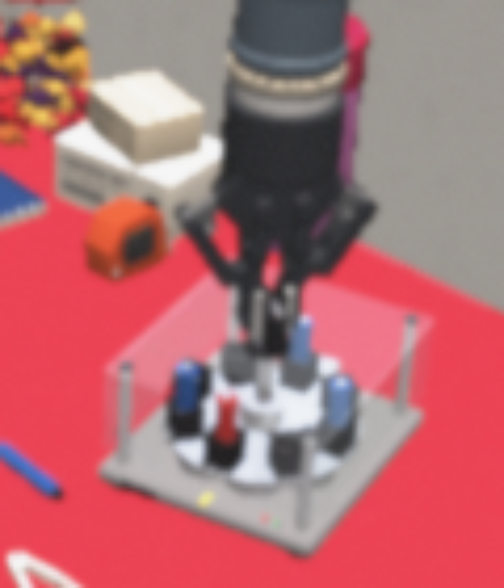

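The red cell now stands in the bay, above the yellow mark. I'll release the knob, let the click seat, and rise.

```bash
python3 -m inch '[0,0,0,0,0,0,0,0,0,0,0,0,0,0,0,0,0,0,0,0,0,0,2,0,0,0,3,0,0,0,4,0,0,0,4,0,0,0,0,0]' 50 40
python3 - <<'E'
from h import *
s=manip.sense();print(s['tcp_pos'],wyaw(s),s['q'])
p,d=optics.snapshot('scene');cv2.imwrite('pics/s4.png',cv2.resize(p[150:270,290:410,::-1],None,fx=4.8,fy=4.8,interpolation=2))
E
```

```text
t: 6.12
tcp_pos: [0.5835, -0.0553, 0.2565]
tool_rot: [0.865, 0.502, 0.003, 0.003]
force: [-0.6, 0.2, -0.5]
finger_gap: 0.498
[ 0.58345316 -0.05526559  0.25654826] -0.5188880096250955 [-2.84959837e-01  4.64625218e-01  1.53172566e+00 -6.81808682e-05
  1.13687300e+00  2.33948914e-01]
```

View pics/s4.png

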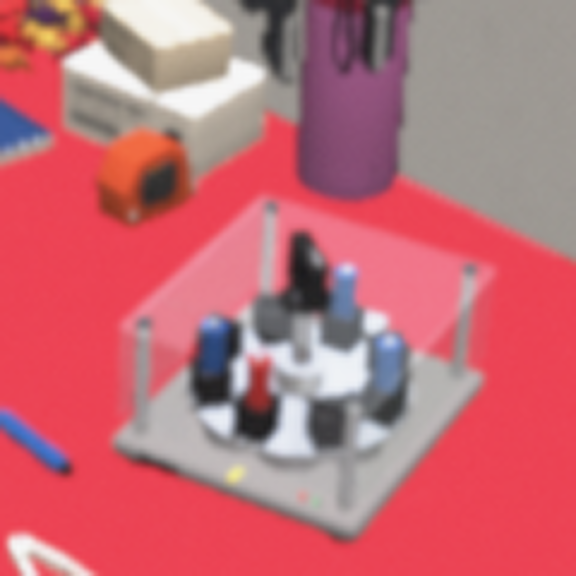

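```bash
python3 -m inch '[-0.8,3.36,0,-0.107,-0.8,3.36,0,-0.107,-0.8,3.36,0,-0.107,-0.8,3.36,0,-0.107,-0.8,3.36,0,-0.107,-0.8,3.36,0,-0.107,-0.8,3.36,0,-0.107,-0.8,3.36,0,-0.107,-0.8,3.36,0,-0.107,-0.8,3.36,0,-0.101,0,0,0,0,0,0,0,0]' 85 40
python3 - <<'E'
from h import *
s=manip.sense();print(s['tcp_pos'],wyaw(s),s['q'])
p,d=optics.snapshot('top');cv2.imwrite('pics/t5.png',cv2.resize(p[120:260,200:400,::-1],None,fx=4,fy=4,interpolation=2))
np.save('/tmp/t5.npy',p)
E
```

```text
t: 7.68
tcp_pos: [0.5007, 0.2807, 0.2516]
tool_rot: [1.0, -0.006, -0.001, 0.001]
force: [0.4, -0.2, 0.5]
finger_gap: 0.849
[0.50070488 0.28068229 0.25157768] -1.581852813469448 [ 3.16621111e-01  4.58213748e-01  1.55978359e+00 -6.69292782e-04
  1.12622402e+00  1.89876419e+00]
```

View pics/t5.png

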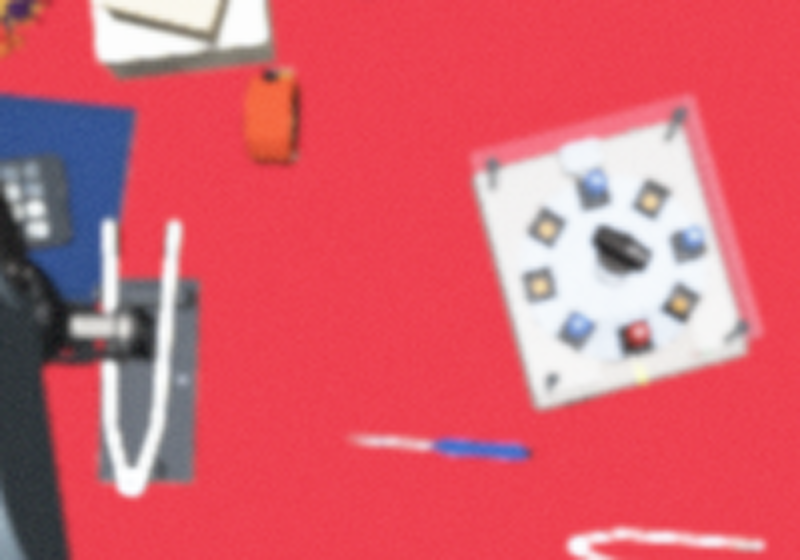

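```bash
python3 - <<'E'
from h import *
p=np.load('/tmp/top0.npz')['p'].astype(int)
m=(p.min(2)>185).astype(np.uint8); m[:, :215]=0;m[:,260:]=0;m[:165]=0;m[250:]=0
n,l,st,c=cv2.connectedComponentsWithStats(m)
k=1+np.argmax(st[1:,4]);print(st[k])
w=p.min(2).astype(float)
L=[];
for r in range(176,244,4):
    u=np.arange(218,255);v=np.clip(p[r,218:255].min(1)-120,0,None)
    x=u[l[r,218:255]==k]
    g=np.where(np.diff(x)>1)[0]
    if len(g):
        a=x[:g[0]+1].mean();b=x[g[0]+1:].mean()
        A,B=ray('top',[[a,r],[b,r]],.05);print(r,A[:2].round(4),B[:2].round(4),((A+B)/2)[:2].round(4))
print(ray('top',[[st[k][0],st[k][1]-.5],[235,st[k][1]+st[k][3]-.5]],.05))
print('red',ray('top',[(638+.5)/4-.5+200,(328+.5)/4-.5+120],.086))
P=np.load('/tmp/t5.npy').astype(int);q=(P[:,:,0]-np.maximum(P[:,:,1],P[:,:,2]))
x,y,w=.5807,-.0547,.267
print('bay',x-.054*np.cos(w),y-.054*np.sin(w))
E
```

```text
[225 175  20  69 478]
176 [0.6085 0.3015] [0.6084 0.2561] [0.6085 0.2788]
180 [0.5971 0.3012] [0.5969 0.2558] [0.597  0.2785]
184 [0.5856 0.3008] [0.5855 0.2584] [0.5856 0.2796]
188 [0.5742 0.3005] [0.5741 0.2581] [0.5741 0.2793]
192 [0.5628 0.2987] [0.5627 0.2592] [0.5628 0.279 ]
196 [0.5515 0.2998] [0.5514 0.2603] [0.5514 0.2801]
200 [0.5401 0.2995] [0.5401 0.2601] [0.5401 0.2798]
204 [0.5288 0.2992] [0.5288 0.2612] [0.5288 0.2802]
208 [0.5176 0.2974] [0.5175 0.2609] [0.5175 0.2792]
212 [0.5063 0.2985] [0.5063 0.262 ] [0.5063 0.2803]
216 [0.4951 0.2982] [0.4951 0.2631] [0.4951 0.2807]
220 [0.484  0.2978] [0.4839 0.2629] [0.4839 0.2804]
224 [0.4728 0.2975] [0.4728 0.264 ] [0.4728 0.2807]
228 [0.4617 0.2958] [0.4617 0.2651] [0.4617 0.2804]
232 [0.4506 0.2927] [0.4506 0.2704] [0.4506 0.2815]
236 [0.4395 0.2896] [0.4395 0.2729] [0.4395 0.2812]
[[0.61285156 0.30729741 0.05      ]
 [0.41885803 0.27371081 0.05      ]]
red [[ 0.53052105 -0.06749724  0.086     ]]
bay 0.5286133953644662 -0.06894730211449132
```

```bash
python3 -m inch '[0.1,0,-4,0,0,-0.05,-4,0,0,0,-4,0,0,0,-3.5,0,0,0,-2.5,0,0,0,-2,0,0,0,-1,0,0,0,0,0,0,0,0,0]' 85 40
python3 - <<'E'
from h import *
s=manip.sense();print(s['tcp_pos'],wyaw(s),s['force'])
p,d=optics.snapshot('scene');cv2.imwrite('pics/s6.png',cv2.resize(p[120:240,200:340,::-1],None,fx=4.5,fy=4.5,interpolation=2))
E
```

```text
t: 8.85
tcp_pos: [0.503, 0.2807, 0.0436]
tool_rot: [1.0, -0.006, 0.001, -0.0]
force: [-0.1, 0.4, 0.2]
finger_gap: 0.844
[0.50297539 0.28072195 0.04355082] -1.5833086113293506 [-0.08928195  0.39754519  0.21512439]
```

View pics/s6.png

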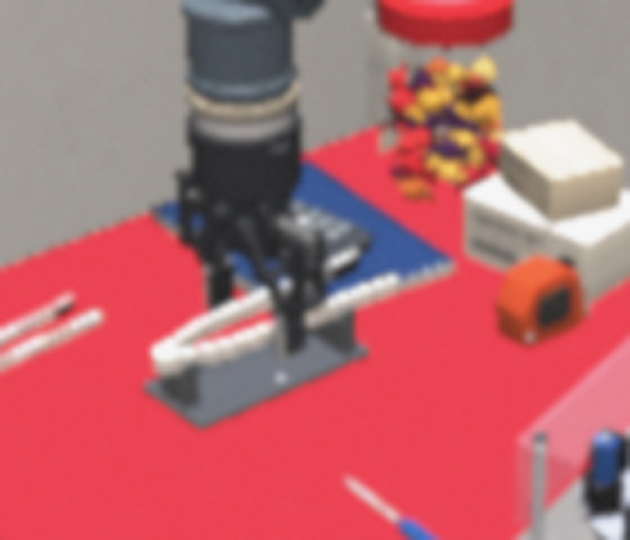

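```bash
python3 -m inch '[0,0,-0.2,0,0,0,0,0,0,0,0,0,0,0,0,0,0,0,0,0,0,0,0,0]' 46 30
python3 -m inch '[0,0,0.5,0,0,0,0.5,0,0,0,1,0,0,0,0,0]'
python3 - <<'E'
from h import *
s=manip.sense();print(s['tcp_pos'],wyaw(s),s['force'],s['ft_torque'])
p,d=optics.snapshot('scene');cv2.imwrite('pics/s7.png',cv2.resize(p[120:240,200:340,::-1],None,fx=4.5,fy=4.5,interpolation=2))
p,d=optics.snapshot('top');cv2.imwrite('pics/t7.png',cv2.resize(p[150:260,200:300,::-1],None,fx=5,fy=5,interpolation=2))
E
```

```text
t: 9.65
tcp_pos: [0.5028, 0.2809, 0.0415]
tool_rot: [1.0, -0.006, 0.001, -0.0]
force: [-0.9, 0.3, 6.2]
finger_gap: 0.46
t: 10.15
tcp_pos: [0.5029, 0.2811, 0.0618]
tool_rot: [1.0, -0.006, 0.001, -0.0]
force: [-0.6, 0.2, -1.8]
finger_gap: 0.455
[0.50292973 0.2810823  0.06175862] -1.5830575133638078 [-0.60820306  0.202761   -1.75726075] [ 0.0063645  -0.01449182  0.0326751 ]
```

View pics/s7.png

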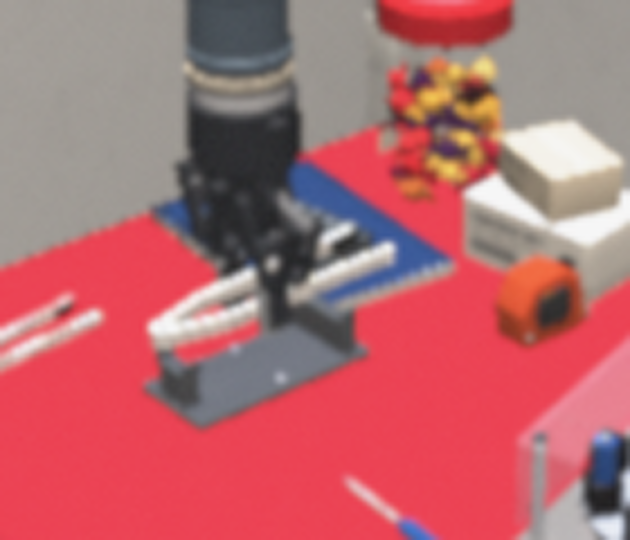

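View pics/t7.png

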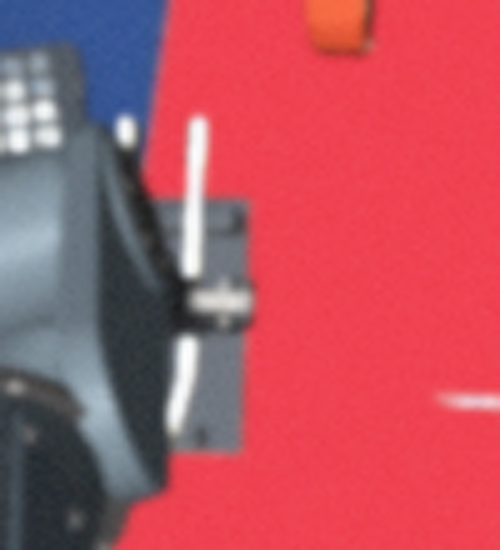

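```bash
python3 -m inch '[0,0,1.5,0,0,0,2.5,0,0,0,2.5,0,0,0,2.5,0,0,0,2,0,0,0,1,0]' 45 30
python3 -m inch '[-0.6,-1.6,0,0.02,-1,-3,0,0.02,-1,-3.4,0,0.025,-1,-3.4,0,0.025,-1,-3.4,0,0.025,-1,-3.4,0,0.025,-1,-3.4,0,0.025,-1,-3.4,0,0.025,-1,-3.4,0,0.025,-1,-3.4,0,0.025,-1,-3.4,0,0.025,-0.6,-2.2,0,0.016,-0.6,-0.9,0,0,0,0,0,0,0,0,0,0]'
python3 - <<'E'
from h import *
s=manip.sense();print(s['tcp_pos'],wyaw(s),s['force'],s['ft_torque'],s['q'])
p,d=optics.snapshot('scene');cv2.imwrite('pics/s8.png',cv2.resize(p[130:290,240:420,::-1],None,fx=3.6,fy=3.6,interpolation=2));np.savez('/tmp/s8.npz',p=p,d=d)
p,d=optics.snapshot('top');cv2.imwrite('pics/t8.png',cv2.resize(p[130:310,250:420,::-1],None,fx=3.3,fy=3.3,interpolation=2));np.savez('/tmp/t8.npz',p=p,d=d)
E
```

```text
t: 11.0
tcp_pos: [0.5028, 0.281, 0.1827]
tool_rot: [1.0, -0.006, 0.001, -0.0]
force: [0.7, 0.2, -0.0]
finger_gap: 0.453
t: 12.88
tcp_pos: [0.3842, -0.1014, 0.1808]
tool_rot: [0.991, 0.134, -0.0, -0.0]
force: [-0.1, 0.7, -1.6]
finger_gap: 0.452
[ 0.38419886 -0.10144532  0.18079122] -1.301435026923301 [-0.0895513   0.72079497 -1.60858779] [-0.04986548 -0.0077889   0.01638671] [-5.41409458e-01  3.54142338e-01  2.05318637e+00  3.10423391e-04
  7.34749455e-01  7.59795139e-01]
```

View pics/s8.png

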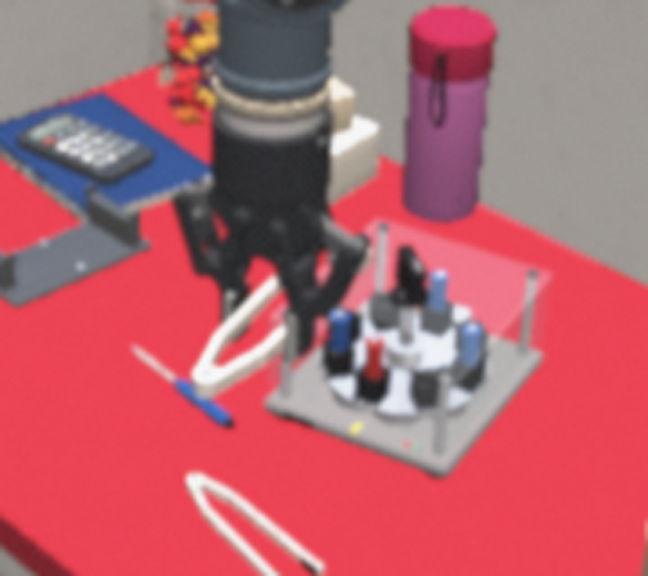

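View pics/t8.png

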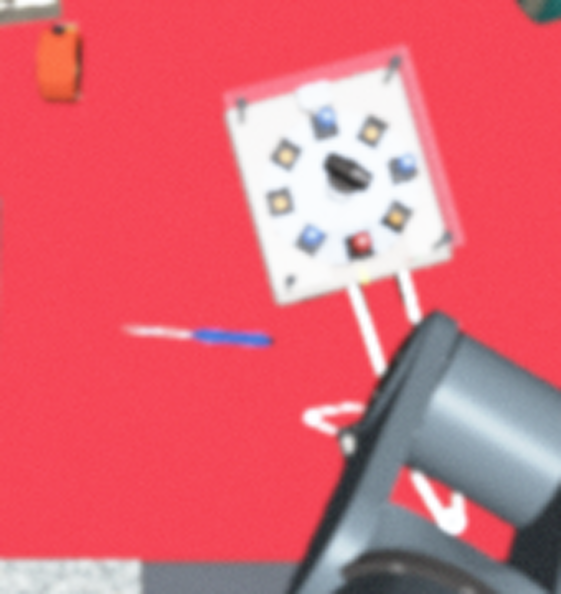

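```bash
python3 - <<'E'
from h import *
z=np.load('/tmp/t8.npz');p=z['p'];d=z['d']
cv2.imwrite('pics/t8b.png',cv2.resize(p[190:245,335:395,::-1],None,fx=10,fy=10,interpolation=2))
m=optics.camera_model('top');K=m['mtx'];T=m['camera_from_world']
v,u=np.mgrid[195:300,335:400];Z=d[195:300,335:400].astype(float)
pc=np.stack([(u-K[0,2])/K[0,0]*Z,-(v-K[1,2])/K[1,1]*Z,-Z],-1)
W=(pc-T[:3,3])@T[:3,:3]
sel=(W[...,2]>.165)&(W[...,2]<.21)&(p[195:300,335:400].min(2)>150)
P=W[sel]
x,y,w=.5807,-.0547,.267
c,s=np.cos(w),np.sin(w)
Q=np.c_[(P[:,0]-x)*c+(P[:,1]-y)*s,-(P[:,0]-x)*s+(P[:,1]-y)*c,P[:,2]]*1000
for a in range(-240,-60,10):
    q=Q[(Q[:,0]>=a)&(Q[:,0]<a+10)]
    if len(q):
        L=q[q[:,1]>q[:,1].mean()];R=q[q[:,1]<=q[:,1].mean()]
        print(a,L.mean(0).round(1),R.mean(0).round(1),len(q), q[:,0].max().round(1))
g=np.array([.3842-x,-.1014-y]);print('tcp',(g[0]*c+g[1]*s)*1000,(-g[0]*s+g[1]*c)*1000)
E
```

```text
-240 [-238.7   23.8  184.2] [-238.9   21.9  188.7] 2 -238.7
-170 [nan nan nan] [-160.8   29.1  189.2] 1 -160.8
-160 [-155.3   29.1  185.3] [-154.6   26.7  189.7] 9 -151.0
-150 [-143.7   29.5  187.3] [-146.    26.7  188.4] 10 -140.4
-140 [-134.8   28.1  188.7] [-130.5   -6.   189.4] 13 -130.2
-130 [-124.7   28.7  188.8] [-124.1   -7.   188.2] 21 -120.3
-120 [-115.    28.1  189.9] [-114.2   -7.4  188.4] 24 -110.3
-110 [-105.    28.5  188.5] [-104.3   -7.6  189.6] 27 -100.1
-100 [-95.8  29.3 188.2] [-95.4  -7.1 190. ] 20 -92.3
tcp -201.85864480794697 6.799082018854021<stdin>:17: RuntimeWarning: Mean of empty slice.
  ret = um.true_divide(
```

View pics/t8b.png

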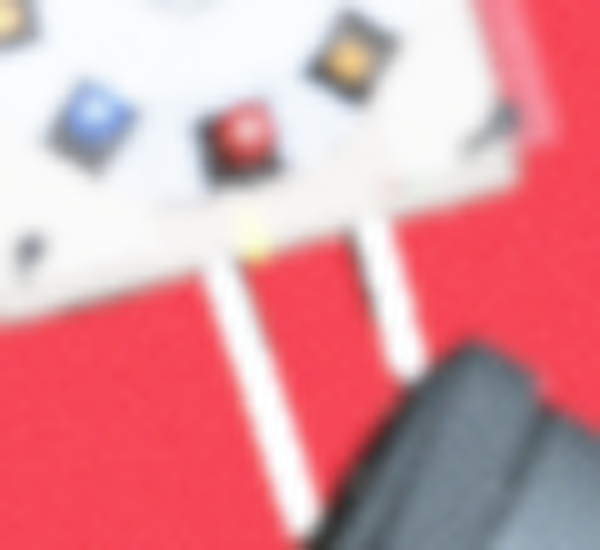

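The tongs hang level, with their top at z ≈ 0.189 along the whole length. The tips sit about 10 mm to the +y side of the bay line and short of the hood. I'll correct half-way, lower to cell height and re-measure there.

```bash
python3 -m inch '[0.2,-0.8,-1.5,0,0,0,-2.5,0,0,0,-2.5,0,0,0,-2.3,0,0,0,-1.5,0,0,0,-0.5,0,0,0,0,0,0,0,0,0]'
cat > meas.py <<'E'
from h import *
import sys
tag=sys.argv[1]
s=manip.sense();print(s['tcp_pos'],wyaw(s)+np.pi/2,s['force'],s['finger_gap'])
p,d=optics.snapshot('top');np.savez(f'/tmp/t{tag}.npz',p=p,d=d)
p2,d2=optics.snapshot('scene');np.savez(f'/tmp/s{tag}.npz',p=p2,d=d2)
cv2.imwrite(f'pics/t{tag}.png',cv2.resize(p[185:255,325:395,::-1],None,fx=8,fy=8,interpolation=2))
cv2.imwrite(f'pics/s{tag}.png',cv2.resize(p2[160:280,280:420,::-1],None,fx=5,fy=5,interpolation=2))
x,y,w=.5807,-.0547,.267;c,sn=np.cos(w),np.sin(w)
def loc(P):return np.c_[(P[:,0]-x)*c+(P[:,1]-y)*sn,-(P[:,0]-x)*sn+(P[:,1]-y)*c]*1000
print('tcp loc',loc(s['tcp_pos'][None]))
zt=s['tcp_pos'][2]+.0083
a=p[:,:,:].astype(int)
# white tongs over red table: rows
for r in range(205,262,4):
    u=np.arange(325,395);m=a[r,325:395].min(1)>150
    n,l=cv2.connectedComponents(m.astype(np.uint8)[None])
    out=[]
    for k in range(1,n):
        x0=u[l[0]==k]
        q=loc(ray('top',[[x0.mean(),r]],zt))[0];out.append((len(x0),q.round(1).tolist()))
    print(r,out)
E
python3 meas.py 9
```

```text
t: 13.98
tcp_pos: [0.3867, -0.1102, 0.0733]
tool_rot: [0.991, 0.134, 0.0, 0.0]
force: [0.0, -0.5, -1.5]
finger_gap: 0.452
[ 0.38670769 -0.11023701  0.07329248] 0.26917113517170344 [ 0.01569872 -0.5300292  -1.45570274] 0.4520236839201632
tcp loc [[-201.77135989   -2.38642695]]
205 [(20, [-72.7, -42.3])]
209 [(11, [-84.2, -43.1])]
213 []
217 [(1, [-67.1, 100.6])]
221 [(5, [-78.9, 98.3]), (1, [-81.8, 87.9])]
225 [(12, [-91.8, 92.1])]
229 [(18, [-104.3, 87.2])]
233 [(23, [-116.4, 83.6])]
237 [(27, [-128.1, 81.3]), (4, [-139.8, 38.7]), (1, [-143.0, 27.1])]
241 [(40, [-143.0, 67.4])]
245 [(47, [-155.7, 61.3])]
249 [(52, [-167.7, 57.8])]
253 [(60, [-180.6, 50.4])]
257 [(61, [-191.1, 52.0])]
261 [(1, [-185.2, 113.9]), (55, [-205.4, 39.5])]
```

View pics/t9.png

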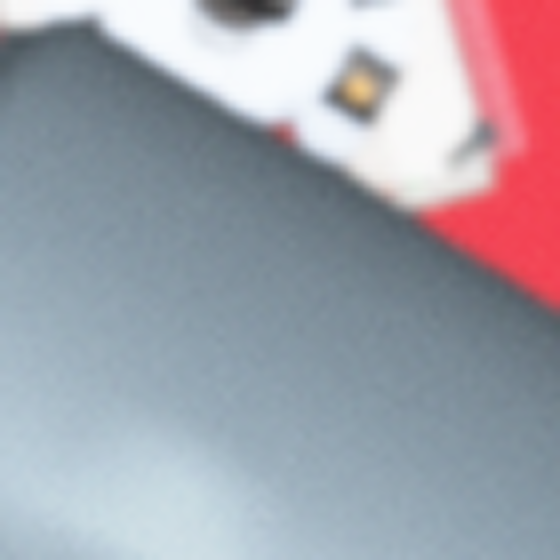

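View pics/s9.png

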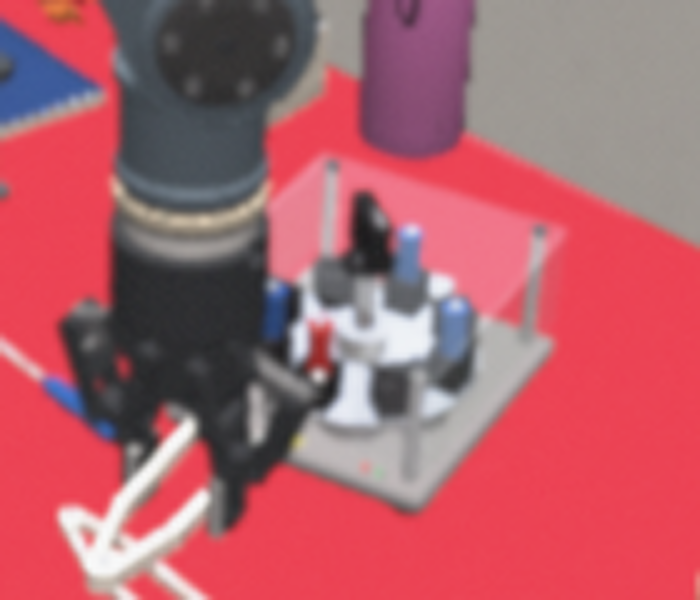

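```bash
python3 - <<'E'
from h import *
x,y,w=.5807,-.0547,.267;c,sn=np.cos(w),np.sin(w)
def W(a,b,z):return [x+(a*c-b*sn)/1000,y+(a*sn+b*c)/1000,z]
p=np.load('/tmp/s9.npz')['p'][:,:,::-1]
img=cv2.resize(p[205:265,285:385],None,fx=8,fy=8,interpolation=2)
pts={'cellTop':W(-54,0,.086),'cellRim':W(-54,0,.058)}
for nm,b0 in(('tcp',-2.4),('top',1.5)):
    for sg in(1,-1): pts[nm+str(sg)]=W(-92.8,b0+sg*18,.0815)
cv2.imwrite('pics/s9b.png',img)
for k,v in pts.items():
    q=((proj('scene',v)[0]-[285,205])+.5)*8-.5;print(k,q.round());cv2.circle(img,tuple(int(i) for i in q),4,(0,255,0) if k[:3]=='tcp' else (255,255,0),1)
cv2.imwrite('pics/s9c.png',img)
E
```

```text
cellTop [476. 157.]
cellRim [472. 225.]
tcp1 [378. 211.]
tcp-1 [474. 245.]
top1 [368. 207.]
top-1 [464. 241.]
```

View pics/s9c.png

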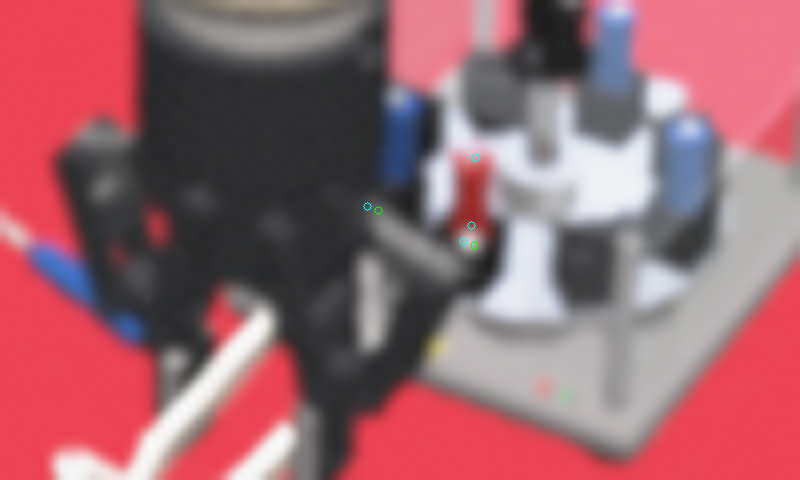

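```bash
python3 -m inch '[0.6,0.2,0,0,0.6,0.2,0,0,0.6,0.2,0,0,0.6,0.2,0,0,0,0,0,0,0,0,0,0]'
python3 - <<'E'
from h import *
s=manip.sense()
x,y,w=.5807,-.0547,.267;c,sn=np.cos(w),np.sin(w)
t=s['tcp_pos'];a=((t[0]-x)*c+(t[1]-y)*sn)*1000;b=(-(t[0]-x)*sn+(t[1]-y)*c)*1000
print(t,a,b,s['force'],wyaw(s)+np.pi/2)
def W(a,b,z):return [x+(a*c-b*sn)/1000,y+(a*sn+b*c)/1000,z]
p=optics.snapshot('scene')[0][:,:,::-1];np.save('/tmp/s10.npy',p)
img=cv2.resize(p[205:265,285:385],None,fx=8,fy=8,interpolation=2)
for v in (W(a+109,b-18,t[2]+.0083),W(a+109,b+18,t[2]+.0083),W(a+109,b-18,t[2]-.0055)):
    q=((proj('scene',v)[0]-[285,205])+.5)*8-.5;cv2.circle(img,tuple(int(i) for i in q),4,(0,255,0),1)
cv2.imwrite('pics/s10.png',img)
p=optics.snapshot('top')[0][:,:,::-1]
cv2.imwrite('pics/t10.png',cv2.resize(p[155:255,300:400],None,fx=6,fy=6,interpolation=2))
E
```

```text
t: 14.82
tcp_pos: [0.4101, -0.102, 0.0728]
tool_rot: [0.991, 0.134, -0.0, -0.0]
force: [-0.1, 1.2, -1.0]
finger_gap: 0.448
[ 0.4101096  -0.10200693  0.07275792] -177.0272396683783 -0.6223070841970962 [-0.12993041  1.15159525 -1.04729912] 0.2689676087549211
```

View pics/s10.png

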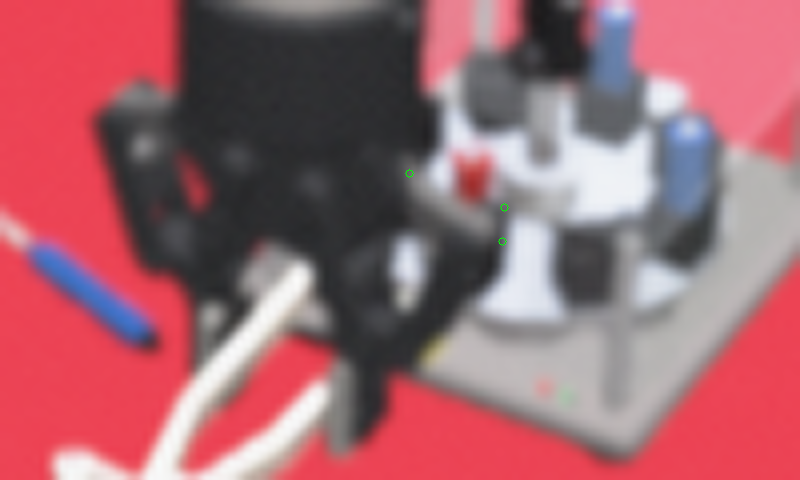

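View pics/t10.png

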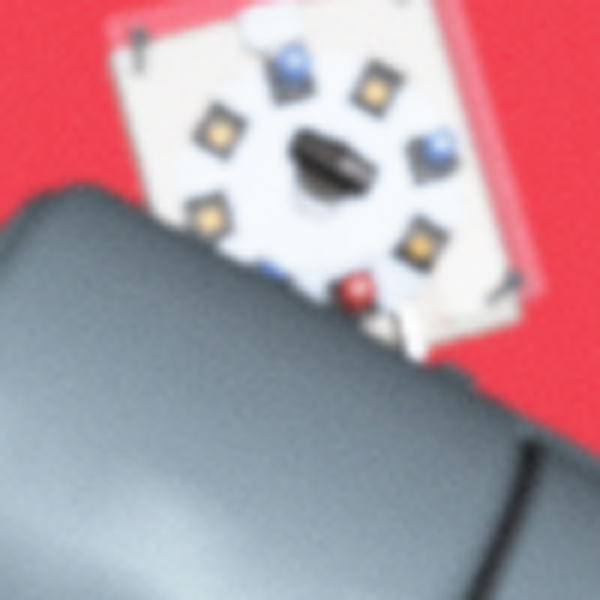

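```bash
python3 - <<'E'
from h import *
x,y,w=.5807,-.0547,.267;c,sn=np.cos(w),np.sin(w)
f=lambda q,z:((np.array(q)+.5)/6-.5+[300,155],z)
for n,q,z in(('cell',(357,288),.086),('tipR',(411,330),.081),('tipRend',(405,305),.081),('bl',(400,320),.081),('br',(424,340),.081)):
    P=ray('top',*f(q,z))[0];print(n,(((P[0]-x)*c+(P[1]-y)*sn)*1000).round(1),((-(P[0]-x)*sn+(P[1]-y)*c)*1000).round(1))
E
```

```text
cell -54.2 1.7
tipR -78.6 -17.0
tipRend -67.0 -17.5
bl -72.9 -13.5
br -84.5 -21.4
```

```bash
python3 -m inch '[0.4,0.15,0,0,0.4,0.15,0,0,0.4,0.12,0,0,0.4,0.1,0,0,0.4,0.1,0,0,0.2,0.05,0,0,0,0,0,0,0,0,0,0]'
python3 - <<'E'
from h import *
s=manip.sense()
x,y,w=.5807,-.0547,.267;c,sn=np.cos(w),np.sin(w)
t=s['tcp_pos'];a=((t[0]-x)*c+(t[1]-y)*sn)*1000;b=(-(t[0]-x)*sn+(t[1]-y)*c)*1000
print(t,a,b,s['force'],wyaw(s)+np.pi/2)
p=optics.snapshot('scene')[0][:,:,::-1]
cv2.imwrite('pics/s11.png',cv2.resize(p[205:265,285:385],None,fx=8,fy=8,interpolation=2))
p=optics.snapshot('top')[0][:,:,::-1]
cv2.imwrite('pics/t11.png',cv2.resize(p[155:255,300:400],None,fx=6,fy=6,interpolation=2))
E
```

```text
t: 15.92
tcp_pos: [0.4321, -0.0954, 0.0728]
tool_rot: [0.991, 0.134, -0.0, -0.0]
force: [0.3, 0.9, -1.5]
finger_gap: 0.45
[ 0.43212106 -0.09541593  0.07277486] -154.0567583590988 -0.07232691313156098 [ 0.25042662  0.8631736  -1.52656869] 0.2687775078129897
```

View pics/s11.png

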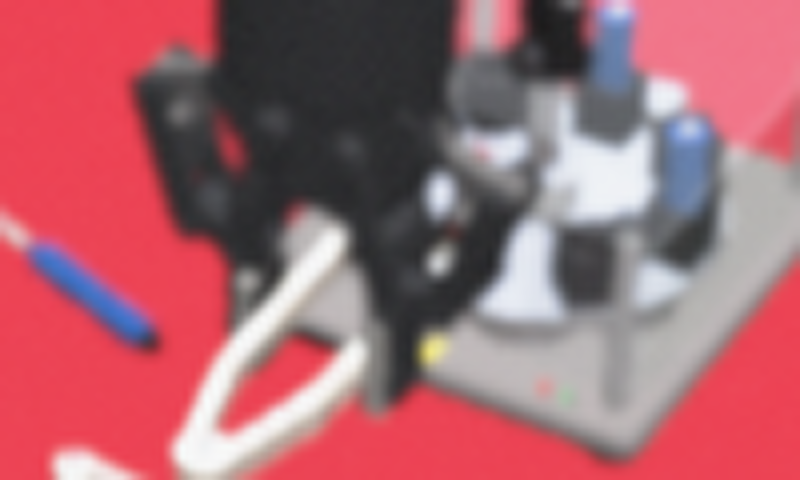

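View pics/t11.png

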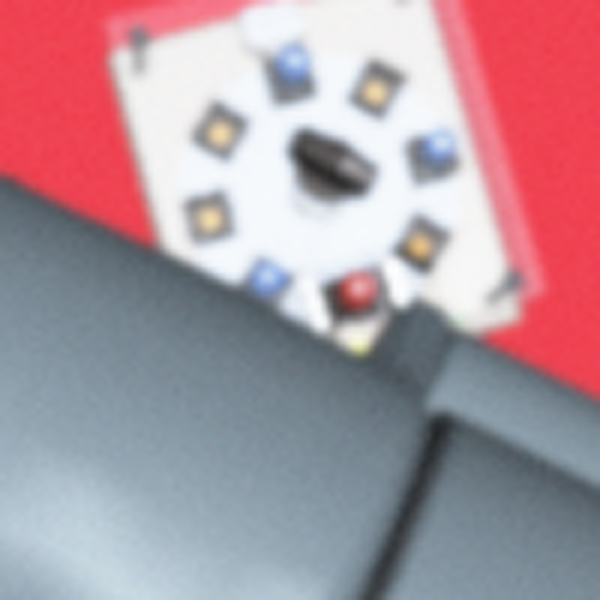

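```bash
python3 -m inch '[0,0,0,0,0,0,0,0]' 41 30; python3 -m inch '[0,0,0,0,0,0,0,0,0,0,0,0,0,0,0,0]' 25 35
python3 - <<'E'
from h import *
s=manip.sense();print(s['tcp_pos'],s['force'],s['ft_torque'],s['finger_gap']*85)
p=optics.snapshot('top')[0][:,:,::-1]
cv2.imwrite('pics/t12.png',cv2.resize(p[155:255,300:400],None,fx=6,fy=6,interpolation=2))
E
```

```text
t: 16.27
tcp_pos: [0.4323, -0.0955, 0.0728]
tool_rot: [0.991, 0.134, -0.0, -0.0]
force: [-0.4, 0.3, -0.1]
finger_gap: 0.41
t: 16.77
tcp_pos: [0.4324, -0.0956, 0.0728]
tool_rot: [0.991, 0.134, 0.0, 0.0]
force: [-0.8, -0.4, 0.4]
finger_gap: 0.376
[ 0.43238085 -0.09555046  0.07283591] [-0.80574735 -0.41579622  0.41650279] [-0.10174411 -0.02506782 -0.06520934] 31.98951861247788
```

View pics/t12.png

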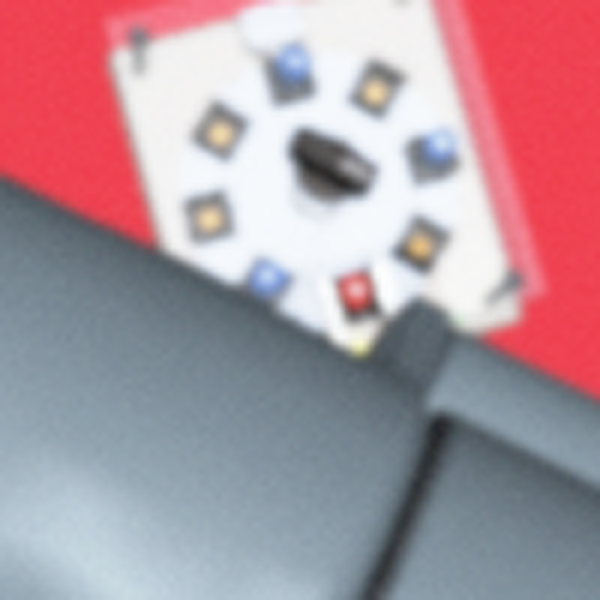

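```bash
python3 -m inch '[0,0,0.3,0,0,0,0.4,0,0,0,0.5,0,0,0,0.5,0,0,0,0.5,0,0,0,0.5,0,0,0,0.5,0,0,0,0,0]'
python3 - <<'E'
from h import *
s=manip.sense();print(s['tcp_pos'],s['force'],s['ft_torque'],s['finger_gap']*85)
p=optics.snapshot('scene')[0][:,:,::-1]
cv2.imwrite('pics/s13.png',cv2.resize(p[190:265,285:385],None,fx=7,fy=7,interpolation=2))
p=optics.snapshot('top')[0][:,:,::-1]
cv2.imwrite('pics/t13.png',cv2.resize(p[155:255,300:400],None,fx=5,fy=5,interpolation=2))
E
```

```text
t: 17.82
tcp_pos: [0.4325, -0.0956, 0.1052]
tool_rot: [0.991, 0.134, 0.0, 0.0]
force: [0.3, -0.2, -1.2]
finger_gap: 0.377
[ 0.43254069 -0.0955708   0.10522948] [ 0.29599222 -0.17010366 -1.1853173 ] [ 0.00544611  0.0810573  -0.00619329] 32.00424216770605
```

View pics/s13.png

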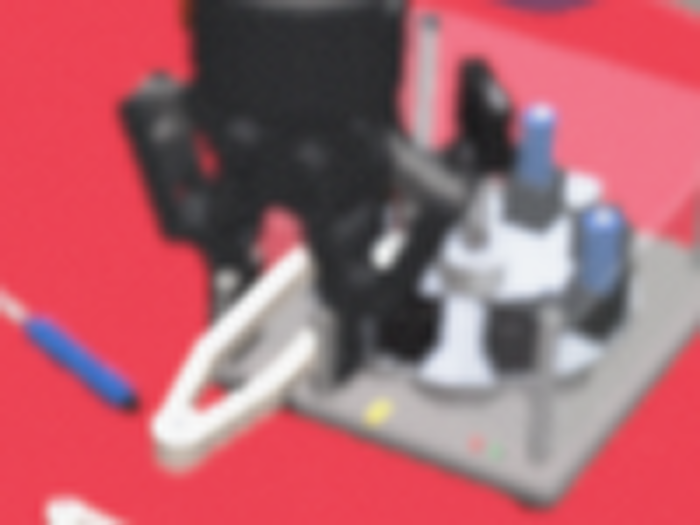

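View pics/t13.png

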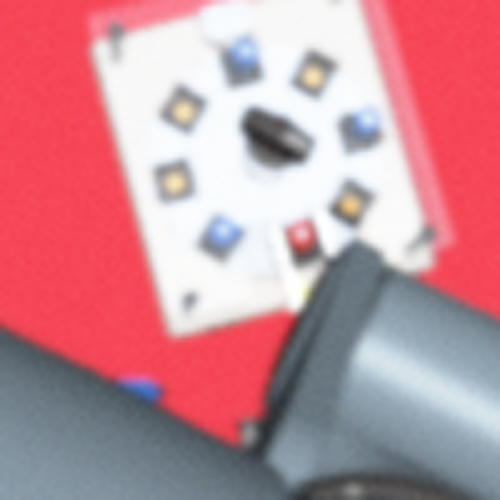

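The red cell is coming up with the tongs: it is still between the tips at top-crop (300,236), and its socket now looks empty black in the scene view. I'll lift it the remaining distance.

```bash
python3 -m inch '[0,0,0.5,0,0,0,0.7,0,0,0,0.8,0,0,0,0.8,0,0,0,0.8,0,0,0,0.8,0,0,0,0.8,0,0,0,0.7,0,0,0,0.5,0,0,0,0.3,0,0,0,0,0,0,0,0,0,0,0,0,0]'
python3 - <<'E'
from h import *
s=manip.sense();print(s['tcp_pos'],s['force'],s['ft_torque'],s['finger_gap']*85)
p=optics.snapshot('scene')[0][:,:,::-1]
cv2.imwrite('pics/s14.png',cv2.resize(p[150:265,265:405],None,fx=5,fy=5,interpolation=2))
p,d=optics.snapshot('top');p=p[:,:,::-1]
cv2.imwrite('pics/t14.png',cv2.resize(p[125:255,290:410],None,fx=4.5,fy=4.5,interpolation=2))
b,g,r=[p[:,:,i].astype(int) for i in range(3)]
m=optics.camera_model('top');K=m['mtx'];T=m['camera_from_world']
v,u=np.mgrid[0:400,0:640];Z=d.astype(float)
W=(np.stack([(u-K[0,2])/K[0,0]*Z,-(v-K[1,2])/K[1,1]*Z,-Z],-1)-T[:3,3])@T[:3,:3]
k=(r-np.maximum(g,b)>70)&(W[...,2]>.12)&(abs(W[...,0]-.53)<.05)&(abs(W[...,1]+.07)<.05)
print(k.sum(),W[k].mean(0) if k.any() else '',W[k].max(0) if k.any() else '')
E
```

```text
t: 19.55
tcp_pos: [0.4322, -0.0954, 0.1716]
tool_rot: [0.991, 0.134, -0.0, -0.0]
force: [-0.3, 0.5, -0.8]
finger_gap: 0.376
[ 0.4321514  -0.09544277  0.17157406] [-0.32988678  0.45813217 -0.82278284] [-0.06336675  0.03553507  0.01893831] 31.980646309007852
15 [ 0.52555423 -0.06594492  0.1836823 ] [ 0.53065479 -0.06124787  0.18664541]
```

View pics/s14.png

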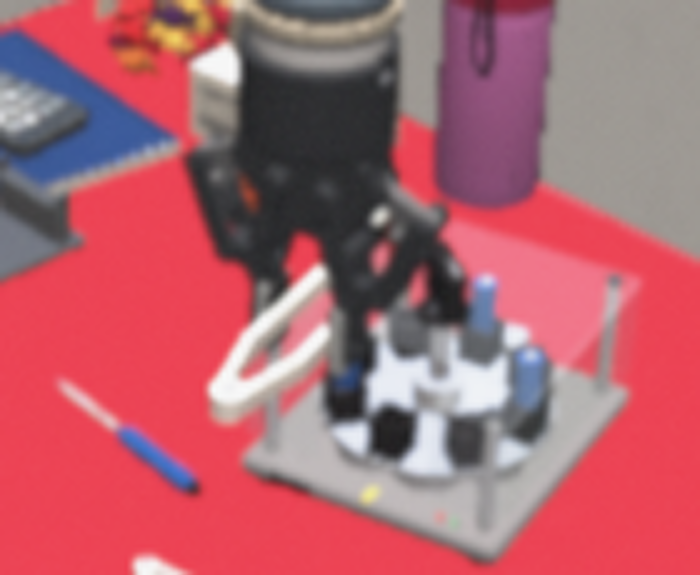

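View pics/t14.png

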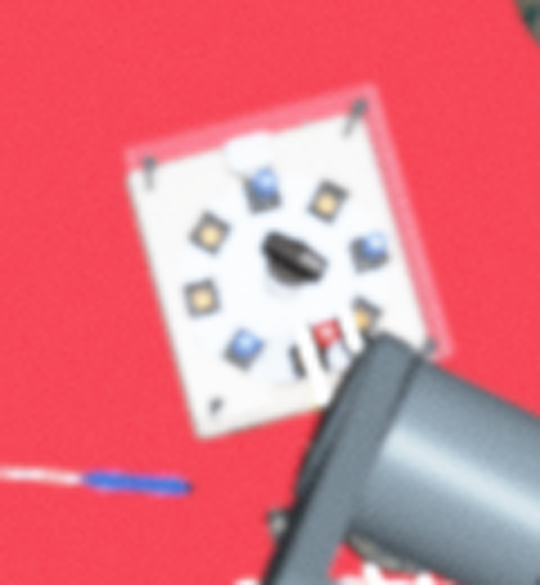

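```bash
python3 -m inch '[0,0,0.1,0,0,0,0,0,0,0,0,0,0,0,0,0]'; python3 -c "
from station import job
job.sign_off()"
```

```text
t: 20.15
tcp_pos: [0.4323, -0.0955, 0.1728]
tool_rot: [0.991, 0.134, -0.0, -0.0]
force: [-0.3, -0.4, -0.6]
finger_gap: 0.378
the job is handed in; nothing more can be done
```

The red cell is out of its socket and held in the tongs about 10 cm up; I handed the job in at t = 20.2 s.

**What I did:** I turned the knob one click counter-clockwise (+45°), let it seat and left it. I then lifted the tongs off the rest by their arms, slid them level into the bay, closed them on the red cell and raised it straight up 100 mm.

**Last checks:**
- **Cell:** just before the final 1 mm lift, the depth image put the top of the red cell at about z = 0.185 m, against 0.086 m when seated.
- **Bay socket and blue cells:** in the last pictures the bay socket is empty and the three blue cells are in their sockets.
- **Grip and force:** the gripper was steady at about 32 mm across the tongs, and the readings I took stayed under about 8 N.

**What disagreed or wasn't checked:**
- While the tongs were still raised, the top camera and the arm's own position differed sideways by about 4 mm. At cell height they agreed within about 1 mm, and the tips sat centred on the cell.
- I judged the cell upright from the straight lift and the level tongs. The arm hid the cell in the last scene-camera picture, so its tilt was not measured.

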